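# Shut the rod oven's hatch and slide its retaining bar across

## Robot

A 6-joint arm with a two-finger parallel gripper is mounted at the origin on the work surface. World frame = base frame: x ahead of the robot, y to its left, z up, the work surface at z = 0. Lengths are in m, angles in rad, forces in N, time in s.
With the tool pointing down it reaches from about 0.4 to 0.825 m from the base axis. Payload 7 kg.
Tool frame: the origin (TCP) lies midway between the tips of the shut fingers; the grasp point (between the pads) lies 19 mm behind it; z points along the fingers, y is the line along which they close (so a half turn about z gives the same grasp; the last joint's range is limited). The gripper opens to 88 mm and grips with 3 to 60 N. Pads are 19 mm wide; open, the fingers measure 130 mm over their backs; the gripper's body (78 mm by 193 mm) begins 47 mm behind the grasp point.
Start: joints at [1.512, 0.359, 0.012, 0, -1.224, -0.288], TCP at [0.229, 0.635, 0.227] pointing down, gripper open.
Joint ranges: [-3.07, 3.07], [-1.43, 2.12], [-1.02, 1.25], [-3.03, 1.67], [-3.05, -0], [-3.03, 3.03]. Speed limits (rad/s): [2.39, 2.39, 3.01, 3.14, 3.14, 3.14].

## Interface

Orientations are given as [roll, pitch, yaw] about the fixed x, y, z axes, in that order (R = Rz(yaw) Ry(pitch) Rx(roll)).
In Python, from station import telemetry, eyes, ticket, recognise, trace gives the robot as it stands. The module is installed in compiled form; this text tells all that it offers.
- The arm moves only by the tool servo_tool, never from a script. Its argument "series" is a list that holds one entry, the list of rows, each a list of 4 numbers: the shift along the tool's x, y, z in mm, then the turn about the tool's z in rad. In form: [[[x, y, z, roll], ...]]. A call has exactly 10 rows; each row shifts and turns the commanded pose from where the row before left it, along the tool's axes as they then stand; what a row does not reach is not made up. A row lasts 1/12 s, in which the tool goes at most 41.7 mm and 7.16 degrees, less where a joint would pass 70% of its speed; a pose out of reach is approached as far as the arm can. A call is refused whole if a number of a shift passes 41.7 or a number of a turn 0.125, either way. A call with a gripper value outside its range is refused whole. "claw" is the gripper's target within -1 to 1 (shut at 1, half-way at 0, fully open at -1), set as the call begins (left out, the last holds). The fingers move at their own pace and stop on an object; "grip_force" is the grip in N (left out, the last holds). Time passes only in rows, so rows that do not move let the fingers close, or fill a call up. It gives the time, the measured TCP pose, the force, the opening and the grip force at its end, in the units of the state.
- telemetry.get_state(): the state, without advancing time (a new reading comes with each control period).
- eyes.grab_frame(name): name is "scene" or "top" or "wrist"; returns the picture (384x512x3 uint8, red, green, blue); there is no depth.
- eyes.calibration(name): a dict with "mtx" (3x3 intrinsics, pixels), "rvec" (rotation vector, rad) and "tvec" (3), from world to camera coordinates, as OpenCV has them. Camera axes: x right, y down, z forward; pixel columns grow to the right and rows downward; lengths in m; the calibration is good to about 2 mm. A picture is of the moment at which its call begins: read the wrist's pose just before it. calibration takes no time and is no camera call; for the wrist camera it gives the pose at the moment of the call.
- ticket.job_done(): hands the job in; it is judged then, once.
Trained networks look in the newest picture that a camera, given by its name, has taken for a name from the list of things; names that differ only in an ending like _2 or _b are one class to them, and where a whole thing is asked for, a point or a joint stands for the part that bears it (a point fixed in the world has none). Each returns a list of dicts, best first, with "conf" (0 to 1); they miss things now and then, are a little off and sometimes report something else, mostly with a low value. They report only what shows in the picture. A call takes as long as a camera call. They do not tell look-alikes from the thing itself.
- recognise(camera, name): "position" ([x, y, z] in m, in world coordinates, good to about 4 mm: the middle of the surface that is visible of it).
- trace(camera, name): "mask" (384x512 bool, what is visible of it).
The state is a dict: "t": time; "q": joint angles; "qd": joint speeds; "joint_efforts": joint torques, N m; "eef_pos": TCP position; "ee_rot": TCP orientation; "force": force on the tool from outside, world axes, zero at the start; "moment": the same for the moment, N m; "width": finger opening in m; "gripper_force": force on a finger pad.
Only numpy, scipy, OpenCV 4.12 (cv2) and the standard library are available. Lean on these libraries where they do the work, as an engineer would, in place of code of your own. Each camera call takes 0.05 s, during which the arm holds its last target. There are 200 camera calls.

## Task

Push the drop-down hatch of the electrode drying oven up until it is fully shut. Then slide the steel retaining bar from the long bracket across the front of the hatch, so that it lies flat in both brackets with about the same length resting on each, and let go. Do not lift the bar out of its groove or let it fall off the brackets, and leave the hammer, the can and the angle iron alone.

Things in the scene. Friction and masses are not known exactly. Their poses are not given: they have to be found in the camera images.
- oven: Grey steel bench-top electrode oven, fixed, 180 deep (x) x 345 wide (y -120..+225) x 172 high. Origin: on the table, in the front face's plane, under the middle of the hatch; own x points into the oven, y along the front (roughly away from the robot), z up. Hatch opening y -43..+43, z 50..160. Two dark brackets on the front carry the bar, with a clear gap of 90 between them (y -45..+45).
- long_bracket (a point): Inner end (by the hatch) of the long bracket's seat (oven y +45..+215), on the seat and the groove's centre line: oven x -30, y +45, z 100. Groove 29 wide in x, between a back strip (x -15.5..0, top z 112) and a front lip (x -45..-49, top z 110). Both groove ends are open, no end stops.
- short_bracket (a point): Inner end (by the hatch) of the short bracket's seat (oven y -45..-115), on the same line and height: oven x -30, y -45, z 100. Its groove is wider (x -49..0), with a front lip only (x -49..-53, top z 110), open at both ends.
- hatch (a joint): Angle of the bottom-hinged hatch in rad: 0 shut (upright, flush in the front face), 1.2 leaning far out of the front (to oven -x). Hinge line along oven y at oven x 0, z 50. The hatch is 84 wide and 108 tall; it stays at any angle (stiff hinge, some 0.15 N m).
- hatch_lip (a point): Middle of the outer edge of the lip along the hatch's top edge: lip 70 wide, 5 thick, standing 18 out from the hatch's outer face, 106 above the hinge.
- bar: Loose steel bar, 180 long (own y) x 25 deep (x) x 12 high, 0.47 to 0.82 kg, round nose at its -y end. Origin: middle of the underside, axes like the oven's. On its +y end stands a solid lug, 25 (x) x 34 (y +56..+90) x 32 high, top 44 above the underside. Starts on the long bracket, nose to the hatch, partly overhanging the bracket's outer end. Centre of mass about 24 from the middle, lug side.
- lug (a point): Middle of the outer (+y) end face of the lug, 28 above the bar's underside: the face to push.
- hammer: Bystander: hammer, 240 long, lying on the table. Leave alone.
- can: Bystander: aluminium can, 60 in diameter, 160 high, standing on the table. Origin at its underside. Leave alone.
- angle: Bystander: offcut of dark angle iron, 120 long (own x) x 50 wide x 50 high, on the table. Origin at its underside. Leave alone.
Mind the look-alikes: they are no part of the job. Leave any green or pink look-alike of the bar alone.

How it is judged:
On the way:
1. the hatch is shut (within 0.04 rad) while the bar is still clear of it, on the long bracket (value of joint hatch below 0.04 rad and y of bar in the frame of oven above 0.12 m), for 0.2 s.
At the end, for the whole second after the job is handed in: The hatch is shut within 0.04 rad, and the bar lies at rest, flat (within 0.05 rad), lug up, on the seats of both brackets, along the front within 0.15 rad, its middle within 15 mm of the middle of the hatch along the oven's front (so each end bears on at least 30 mm of bracket) (value of joint hatch below 0.04 rad and y of bar in the frame of oven between -0.015 and 0.015 m and x of bar in the frame of oven between -0.04 and -0.01 m and z of bar in the frame of oven between 0.095 and 0.104 m and angle between bar's own z axis and vertical below 0.05 rad and angle between the y axis of bar and the y axis of oven, either way round below 0.15 rad and linear speed of bar below 0.01 m/s); the robot touches nothing.
It fails at once if the bar is lifted out of its groove (over 25 mm up) instead of being slid (height (world z) of bar above 0.125 m).
It fails at once if the bar falls off the brackets (height (world z) of bar below 0.07 m).
It fails at once if the hammer is disturbed (moved over 30 mm or tipped) (distance of hammer from where it was at the start of the episode above 0.03 m or angle between hammer's own z axis and vertical above 0.35 rad).
It fails at once if the spray can is disturbed (moved over 30 mm or tipped) (distance of can from where it was at the start of the episode above 0.03 m or angle between can's own z axis and vertical above 0.35 rad).
It fails at once if the angle iron is disturbed (moved over 30 mm or tipped) (distance of angle from where it was at the start of the episode above 0.03 m or angle between angle's own z axis and vertical above 0.35 rad).
It also fails if it takes over 58 s, if anything falls off the work surface, if the arm or the gripper's body presses on something with over 40 N, if the wrist force passes 120 N, or if a joint passes its speed limit or range.

## Working session

There is one attempt and no reset: what is moved stays moved. The work goes in short steps, Python scripts to look and compute and a tool call to move; the robot and the scene stay as the last step left them, time stands still between calls to the robot, and variables do not carry over. Pictures are saved under pics/ and viewed, at most 10 in all, crops included, and the job is handed in when it is done.

Besides the shell and the picture viewer there is one more tool, called after ">>>" by a JSON object that holds its "api" and its "payload". servo_tool: Moves the arm, as the interface text tells. Its arguments: {"type":"object","properties":{"series":{"type":"array"},"claw":{"type":"number"},"grip_force":{"type":"number"}},"required":["series"]}

```bash
mkdir -p pics; python3 - <<'E'
from station import telemetry, eyes, recognise
import cv2
s=telemetry.get_state();print(s)
for c in("scene","top"):
    cv2.imwrite(f"pics/{c}0.png",cv2.cvtColor(eyes.grab_frame(c),cv2.COLOR_RGB2BGR))
    for n in("oven","long_bracket","short_bracket","hatch","hatch_lip","bar","lug","hammer","can","angle"):
        try: print(c,n,[(r['position'] if isinstance(r['position'],list) else r['position'].round(3).tolist(),round(float(r['conf']),2)) for r in recognise(c,n)][:4])
        except Exception as e: print(c,n,e)
E
```

```text
{'t': 0.0, 'q': array([ 1.51213404e+00,  3.59363898e-01,  1.10860550e-02, -3.80117168e-04,
       -1.22408466e+00, -2.88109344e-01]), 'qd': array([-1.53947130e-03, -1.00501037e-03,  9.52897038e-06,  1.63584643e-03,
        1.57172165e-03, -1.92597785e-03]), 'joint_efforts': array([ 4.28449739e-04, -5.82712626e+01,  2.93059981e+01,  6.99729100e+00,
        7.09085565e-03, -1.57884360e-04]), 'eef_pos': array([0.22925143, 0.63436985, 0.22564398]), 'ee_rot': array([ 3.13998949e+00, -1.02449852e-04, -3.46900992e-01]), 'force': array([ 0.0682134 , -0.33717758,  0.27454165]), 'moment': array([-0.03639138,  0.074832  ,  0.02822956]), 'gripper_force': 0.0, 'width': 0.08730033064400453}
scene oven [([0.6006, -0.0583, 0.159], 0.8)]
scene long_bracket [([0.6005, -0.0564, 0.1602], 0.78)]
scene short_bracket [([0.6024, -0.0593, 0.1607], 0.75)]
scene hatch [([0.436, 0.0466, 0.137], 0.56)]
scene hatch_lip [([0.4346, 0.0449, 0.1383], 0.69)]
scene bar [([0.6277, 0.0423, 0.1132], 0.92), ([0.8413, -0.168, 0.0145], 0.88), ([0.8083, 0.0719, 0.0101], 0.86)]
scene lug [([0.6295, 0.0396, 0.1122], 0.96), ([0.
[... 198 characters left out ...]
.89)]
top oven [([0.469, -0.065, 0.1729], 0.55)]
top long_bracket [([0.4656, -0.0614, 0.1724], 0.94)]
top short_bracket [([0.4612, -0.0627, 0.1711], 0.67)]
top hatch [([0.4194, 0.0354, 0.133], 0.7), ([0.5811, 0.0422, 0.1162], 0.57)]
top hatch_lip [([0.4158, 0.037, 0.1281], 0.85)]
top bar [([0.7988, 0.0665, 0.0094], 0.94), ([0.5765, 0.0391, 0.1116], 0.69), ([0.815, -0.1675, 0.008], 0.69)]
top lug [([0.7989, 0.0636, 0.0118], 0.97), ([0.579, 0.0428, 0.1151], 0.7), ([0.8139, -0.1681, 0.0135], 0.64), ([0.4317, 0.449, 0.0059], 0.21)]
top hammer [([0.4552, 0.2998, 0.0262], 0.82), ([0.4237, 0.035, 0.1314], 0.43)]
top can [([0.6289, 0.3201, 0.1611], 0.89)]
top angle [([0.4344, 0.4514, 0.0038], 0.75)]
```

View pics/scene0.png

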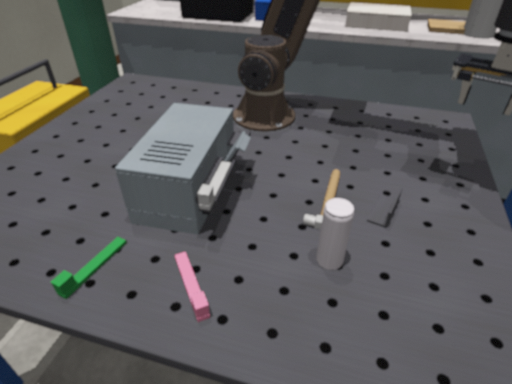

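View pics/top0.png

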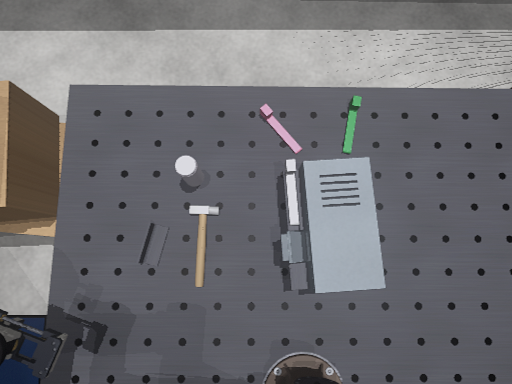

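```bash
cat > h.py <<'E'
import numpy as np, cv2
from station import telemetry, eyes, recognise, trace
def ray(c,uv,z,cal=None):
    k=cal or eyes.calibration(c); R=cv2.Rodrigues(np.array(k['rvec'],float))[0]; t=np.array(k['tvec'],float).ravel()
    C=-R.T@t; d=(R.T@np.linalg.inv(np.array(k['mtx']))@np.c_[np.array(uv,float),np.ones(len(uv))].T).T
    return C+d*((z-C[2])/d[:,2])[:,None]
def proj(c,P,cal=None):
    k=cal or eyes.calibration(c)
    return cv2.projectPoints(np.array(P,float),np.array(k['rvec'],float),np.array(k['tvec'],float),np.array(k['mtx'],float),None)[0][:,0]
def oven_w(P,o):  # o=(x,y,yaw of oven x axis)
    P=np.array(P,float);c,s=np.cos(o[2]),np.sin(o[2])
    return np.c_[o[0]+c*P[:,0]-s*P[:,1],o[1]+s*P[:,0]+c*P[:,1],P[:,2]]
def w_oven(W,o):
    W=np.array(W,float);c,s=np.cos(o[2]),np.sin(o[2]);a=W[:,0]-o[0];b=W[:,1]-o[1]
    return np.c_[c*a+s*b,-s*a+c*b,W[:,2]]
E
python3 - <<'E'
from h import *
p=[(304,162),(370,158),(384,290),(313,293)]
W=ray("top",p,.172);print(W.round(4))
print([np.linalg.norm(W[i]-W[i-1]).round(4) for i in range(4)])
im=cv2.imread("pics/top0.png")[140:300,270:395]
cv2.imwrite("pics/c1.png",cv2.resize(im,None,fx=3.75,fy=3.75,interpolation=cv2.INTER_CUBIC))
print(np.array(eyes.calibration("top")['mtx'])[0,0],ray("top",[(291,168)],.144))
E
```

```text
[[ 0.6456  0.009   0.172 ]
 [ 0.6579 -0.1695  0.172 ]
 [ 0.3135 -0.1873  0.172 ]
 [ 0.3061 -0.0068  0.172 ]]
[np.float64(0.3399), np.float64(0.179), np.float64(0.3449), np.float64(0.1806)]
352.1230184987632 [[0.63561123 0.04089368 0.144     ]]
```

View pics/c1.png

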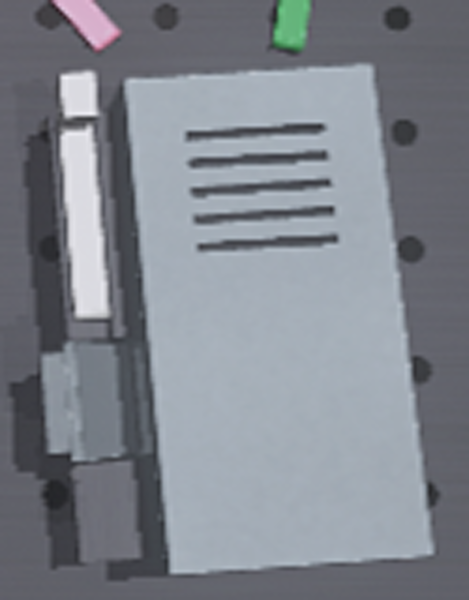

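```bash
cat > m.py <<'E'
from h import *
from scipy.optimize import least_squares
px=lambda L:(np.array(L,float)+.5)/3.75-.5+[270,140]
q=px([(124,80),(373,66),(434,552),(170,573)])
O=np.array([[0,.225,.172],[.18,.225,.172],[.18,-.12,.172],[0,-.12,.172]])
k=eyes.calibration("top")
f=least_squares(lambda o:(proj("top",oven_w(O,o),k)-q).ravel(),[.43,0,-1.5])
o=f.x;print("oven",o.round(4),"res",f.fun.round(2))
L=px([(60,75),(95,72),(98,115),(62,118)])
print("lug top oven",w_oven(ray("top",L,.144,k),o).round(4))
hp=px([(42,353),(50,453)])
def lip(th):
    # outer face at x=0 plane when shut assumed; lip edge 18 out,106 up
    e=np.array([[-.018,y,.106] for y in(.035,-.035)]);c,s=np.cos(th),np.sin(th)
    return np.c_[e[:,0]*c-e[:,2]*s,e[:,1],.05+e[:,2]*c+e[:,0]*s]   # lean toward -x: edge lowers
for th in np.arange(.2,1.3,.1): 
    P=lip(th);print(round(th,2),P[0].round(3),(proj("top",oven_w(P,o),k)-hp).round(1).tolist())
for n,P in {"lugface":(-.03,.3,.128)}.items(): print(n,oven_w([P],o))
E
python3 m.py
```

```text
oven [ 0.4259 -0.0034 -1.5002] res [-0.02 -0.66 -0.11 -1.07  0.11  0.97  0.02  0.55]
lug top oven [[-0.0422  0.2369  0.144 ]
 [-0.0162  0.2376  0.144 ]
 [-0.0168  0.2051  0.144 ]
 [-0.0434  0.2045  0.144 ]]
0.2 [-0.039  0.035  0.15 ] [[12.6, -1.0], [12.7, -0.8]]
0.3 [-0.049  0.035  0.146] [[8.7, -0.7], [8.8, -0.6]]
0.4 [-0.058  0.035  0.141] [[5.0, -0.3], [5.1, -0.4]]
0.5 [-0.067  0.035  0.134] [[1.6, 0.0], [1.6, -0.3]]
0.6 [-0.075  0.035  0.127] [[-1.6, 0.3], [-1.7, -0.1]]
0.7 [-0.082  0.035  0.119] [[-4.5, 0.6], [-4.7, 0.0]]
0.8 [-0.089  0.035  0.111] [[-7.1, 1.0], [-7.3, 0.1]]
0.9 [-0.094  0.035  0.102] [[-9.4, 1.2], [-9.6, 0.2]]
1.0 [-0.099  0.035  0.092] [[-11.2, 1.5], [-11.5, 0.2]]
1.1 [-0.103  0.035  0.082] [[-12.7, 1.8], [-13.0, 0.2]]
1.2 [-0.105  0.035  0.072] [[-13.8, 2.0], [-14.1, 0.1]]
lugface [[0.72298649 0.04770026 0.128     ]]
```

>>> {"api": "servo_tool", "payload": {"series": [[[0,0,0,-0.104],[0,0,0,-0.104],[0,0,0,-0.104],[0,0,0,-0.105],[11,37,0,0],[11,37,0,0],[11,37,0,0],[11,37,0,0],[11,37,0,0],[11,37,0,0]]], "claw": 1, "grip_force": 20}}

```text
t: 1.93
eef_pos: [0.3112, 0.4162, 0.2267]
ee_rot: [-3.141, -0.0, 0.071]
force: [0.9, 0.0, 0.9]
width: 0.0266
gripper_force: 0.0
```

>>> {"api": "servo_tool", "payload": {"series": [[[10.6,38,0,0],[10.6,38,0,0],[10.6,38,0,0],[10.6,38,0,0],[10.6,38,0,0],[10.6,38,0,0],[10.6,38,0,0],[10.6,38,0,0],[0,0,20,0],[0,0,20,0]]]}}

```text
t: 2.77
eef_pos: [0.418, 0.1189, 0.1873]
ee_rot: [-3.14, -0.003, 0.066]
force: [0.1, 1.0, -0.6]
width: 0.0004
gripper_force: 0.0
```

```bash
cat > st.py <<'E'
from h import *
o=[.4259,-.0034,-1.5002]
s=telemetry.get_state()
c,n=np.cos(o[2]),np.sin(o[2]);f=s['force']
print(round(s['t'],2),"oven pos mm",(1e3*w_oven([s['eef_pos']],o)).round(1),"rpy",s['ee_rot'].round(4),"w",round(s['width'],4),"F oven",np.round([c*f[0]+n*f[1],-n*f[0]+c*f[1],f[2]],1))
E
python3 st.py
```

```text
2.77 oven pos mm [[-122.5    0.7  187.3]] rpy [-3.1395e+00 -3.1000e-03  6.5600e-02] w 0.0004 F oven [-1.   0.2 -0.6]
```

>>> {"api": "servo_tool", "payload": {"series": [[[0,0,16,0],[0,0,16,0],[0,0,16,0],[0,0,16,0],[0,0,0,0],[0,6,0,0],[0,6,0,0],[0,6,0,0],[0,6,0,0],[0,6,0,0]]]}}

```text
t: 3.6
eef_pos: [0.4192, 0.0902, 0.1233]
ee_rot: [-3.141, -0.001, 0.07]
force: [-0.7, -0.1, 0.1]
width: 0.0006
gripper_force: 0.0
```

>>> {"api": "servo_tool", "payload": {"series": [[[0,5,0,0],[0,5,0,0],[0,5,0,0],[0,5,0,0],[0,5,0,0],[0,5,0,0],[0,5,0,0],[0,5,0,0],[0,0,0,0],[0,0,0,0]]]}}

```text
t: 4.43
eef_pos: [0.4218, 0.0506, 0.1226]
ee_rot: [-3.142, -0.0, 0.07]
force: [0.7, 1.5, 1.0]
width: 0.0005
gripper_force: 0.7
```

```bash
python3 st.py
```

```text
4.43 oven pos mm [[-54.1  -0.3 122.6]] rpy [-3.1415e+00 -2.0000e-04  6.9500e-02] w 0.0005 F oven [-1.4  0.8  1. ]
```

Contact is made; about 15 mm remain to the shut stop.

>>> {"api": "servo_tool", "payload": {"series": [[[0,2,0,0],[0,2,0,0],[0,2,0,0],[0,2,0,0],[0,2,0,0],[0,1,0,0],[0,1,0,0],[0,1,0,0],[0,1,0,0],[0,0,0,0]]]}}

```text
t: 5.27
eef_pos: [0.4225, 0.0366, 0.1225]
ee_rot: [3.141, 0.0, 0.07]
force: [-1.6, 1.3, 1.6]
width: 0.0004
gripper_force: 0.6
```

```bash
python3 st.py
```

```text
5.27 oven pos mm [[-40.2  -0.6 122.5]] rpy [3.1414e+00 3.0000e-04 7.0100e-02] w 0.0004 F oven [-1.4 -1.5  1.6]
```

>>> {"api": "servo_tool", "payload": {"series": [[[0,1,0,0],[0,1,0,0],[0,1,0,0],[0,0.5,0,0],[0,0.5,0,0],[0,0.5,0,0],[0,0.5,0,0],[0,0,0,0],[0,0,0,0],[0,0,0,0]]]}}

```text
t: 6.1
eef_pos: [0.423, 0.0337, 0.1226]
ee_rot: [-3.138, -0.001, 0.07]
force: [-5.5, 13.8, 4.4]
width: 0.0002
gripper_force: 7.5
```

```bash
python3 st.py
```

```text
6.1 oven pos mm [[-37.2  -0.3 122.6]] rpy [-3.1384e+00 -8.0000e-04  6.9700e-02] w 0.0002 F oven [-14.2  -4.5   4.4]
```

>>> {"api": "servo_tool", "payload": {"series": [[[0,0.5,0,0],[0,0.5,0,0],[0,0.5,0,0],[0,0.5,0,0],[0,0,0,0],[0,0,0,0],[0,0,0,0],[0,0,0,0],[0,0,0,0],[0,0,0,0]]]}}

```text
t: 6.93
eef_pos: [0.4231, 0.0334, 0.1227]
ee_rot: [-3.136, -0.001, 0.069]
force: [-11.8, 25.7, 6.0]
width: 0.0007
gripper_force: 13.6
```

```bash
python3 st.py
```

```text
6.93 oven pos mm [[-36.9  -0.2 122.7]] rpy [-3.1356e+00 -1.3000e-03  6.9300e-02] w 0.0007 F oven [-26.5  -9.9   6. ]
```

>>> {"api": "servo_tool", "payload": {"series": [[[0,-17,0,0],[0,-17,0,0],[0,-17,0,0],[0,0,-25,0],[0,0,-25,0],[0,0,-20,0],[34,0,0,0],[34,0,0,0],[34,0,0,0],[34,0,0,0]]]}}

```text
t: 7.77
eef_pos: [0.5564, 0.0899, 0.1924]
ee_rot: [3.141, 0.0, 0.07]
force: [-0.5, 0.4, -0.1]
width: 0.0008
gripper_force: 0.0
```

>>> {"api": "servo_tool", "payload": {"series": [[[36,0,0,0],[36,0,0,0],[36,0,0,0],[36,0,0,0],[0,25,0,0],[0,27,0,0],[0,0,0,0],[0,0,0,0],[0,0,0,0],[0,0,0,0]]]}}

```text
t: 8.6
eef_pos: [0.7022, 0.049, 0.1925]
ee_rot: [3.142, 0.0, 0.071]
force: [-0.6, 1.0, 0.1]
width: 0.0007
gripper_force: 0.0
```

```bash
python3 st.py; python3 - <<'E'
from h import *
a=eyes.grab_frame("top")[140:300,270:395]; k=eyes.calibration("wrist"); b=eyes.grab_frame("wrist")
a=cv2.resize(a,(469,600),interpolation=cv2.INTER_CUBIC); b=cv2.resize(b,(330,248))
c=np.zeros((600,800,3),np.uint8); c[:,:469]=a; c[:248,470:800]=b
cv2.imwrite("pics/s2.png",c[:,:,::-1])
E
```

```text
8.6 oven pos mm [[-32.7 279.3 192.5]] rpy [3.1416e+00 3.0000e-04 7.0600e-02] w 0.0007 F oven [-1.  -0.5  0.1]
```

View pics/s2.png

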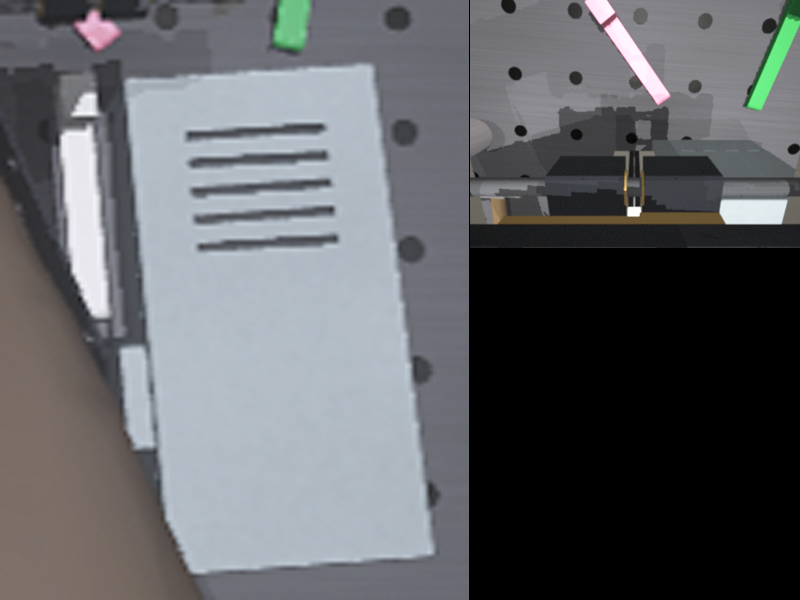

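>>> {"api": "servo_tool", "payload": {"series": [[[0,3,15,0],[0,0,20,0],[0,0,20,0],[0,0,15,0],[0,0,0,0],[-6,0,0,0],[-6,0,0,0],[-6,0,0,0],[-6,0,0,0],[-3,0,0,0]]]}}

```text
t: 9.53
eef_pos: [0.6751, 0.0437, 0.1238]
ee_rot: [-3.141, -0.001, 0.07]
force: [0.9, -0.1, 0.9]
width: 0.0004
gripper_force: 0.0
```

>>> {"api": "servo_tool", "payload": {"series": [[[-3,0,0,0],[-3,0,0,0],[-4,0,0,0],[-4,0,0,0],[-4,0,0,0],[-4,0,0,0],[-4,0,0,0],[-4,0,0,0],[-4,0,0,0],[-4,0,0,0]]]}}

```text
t: 10.37
eef_pos: [0.6397, 0.0414, 0.1237]
ee_rot: [-3.141, -0.004, 0.071]
force: [5.0, 0.9, 0.5]
width: 0.0004
gripper_force: 2.6
```

```bash
python3 st.py
```

```text
10.37 oven pos mm [[-29.6 216.4 123.7]] rpy [-3.1412 -0.0042  0.0707] w 0.0004 F oven [-0.5  5.1  0.5]
```

>>> {"api": "servo_tool", "payload": {"series": [[[-5,0,0,0],[-5,0,0,0],[-5,0,0,0],[-5,0,0,0],[-5,0,0,0],[-5,0,0,0],[-5,0,0,0],[-5,0,0,0],[-5,0,0,0],[-5,0,0,0]]]}}

```text
t: 11.2
eef_pos: [0.5898, 0.0379, 0.1237]
ee_rot: [-3.141, -0.004, 0.071]
force: [4.4, 0.5, 1.1]
width: 0.0006
gripper_force: 2.6
```

```bash
python3 st.py; python3 - <<'E'
from h import *
a=eyes.grab_frame("top")[140:300,270:395]; b=eyes.grab_frame("scene")[90:240,120:260]
a=cv2.resize(a,(390,500),interpolation=cv2.INTER_CUBIC); b=cv2.resize(b,(400,428),interpolation=cv2.INTER_CUBIC)
c=np.zeros((500,800,3),np.uint8); c[:,:390]=a; c[:428,400:800]=b
cv2.imwrite("pics/s3.png",c[:,:,::-1])
E
```

```text
11.2 oven pos mm [[-29.7 166.4 123.7]] rpy [-3.141  -0.0043  0.0707] w 0.0006 F oven [-0.2  4.5  1.1]
```

View pics/s3.png

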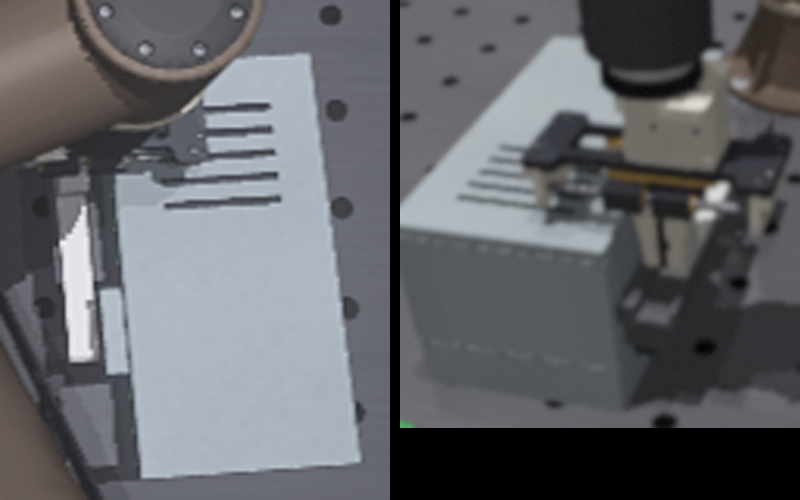

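>>> {"api": "servo_tool", "payload": {"series": [[[-5,0,0,0],[-5,0,0,0],[-5,0,0,0],[-5,0,0,0],[-5,0,0,0],[-5,0,0,0],[-5,0,0,0],[-5,0,0,0],[-5,0,0,0],[-5,0,0,0]]]}}

```text
t: 12.13
eef_pos: [0.54, 0.0344, 0.1236]
ee_rot: [-3.141, -0.004, 0.071]
force: [6.4, 0.4, 1.7]
width: 0.0004
gripper_force: 2.9
```

```bash
python3 st.py; python3 - <<'E'
from h import *
o=[.4259,-.0034,-1.5002]
print("earlier nose",w_oven(ray("top",[(295.3,255.3)],.112),o).round(4))
a=eyes.grab_frame("top")[140:300,270:395]; cv2.imwrite("pics/s4.png",cv2.resize(a,(469,600),interpolation=cv2.INTER_CUBIC)[:,:,::-1])
E
```

```text
12.13 oven pos mm [[-29.7 116.5 123.6]] rpy [-3.1412 -0.0038  0.0709] w 0.0004 F oven [0.1 6.4 1.7]
earlier nose [[-0.0341 -0.0247  0.112 ]]
```

View pics/s4.png

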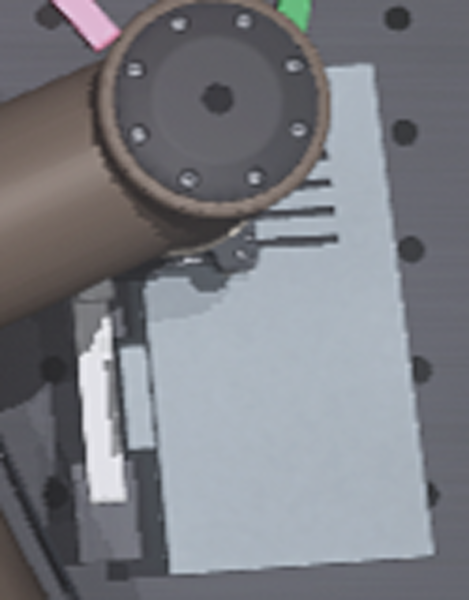

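>>> {"api": "servo_tool", "payload": {"series": [[[-3,0,0,0],[-3,0,0,0],[-3,0,0,0],[-3,0,0,0],[-2,0,0,0],[-2,0,0,0],[0,0,0,0],[0,0,0,0],[0,0,0,0],[0,0,0,0]]]}}

```text
t: 13.02
eef_pos: [0.5237, 0.0332, 0.1234]
ee_rot: [-3.141, -0.003, 0.071]
force: [4.5, 1.2, 5.4]
width: 0.0005
gripper_force: 2.6
```

>>> {"api": "servo_tool", "payload": {"series": [[[5,0,0,0],[10,0,0,0],[15,0,0,0],[0,0,-25,0],[0,0,-25,0],[0,0,-25,0],[0,-35,0,0],[0,-35,0,0],[0,-35,0,0],[0,-35,0,0]]]}}

```text
t: 13.85
eef_pos: [0.5417, 0.1754, 0.1969]
ee_rot: [3.141, 0.002, 0.069]
force: [1.8, 0.1, -0.4]
width: 0.0002
gripper_force: 0.0
```

>>> {"api": "servo_tool", "payload": {"series": [[[0,-35,0,0],[0,-35,0,0],[0,-35,0,0],[0,-35,0,0],[0,-35,0,0],[0,0,0,0],[0,0,0,0],[0,0,0,0],[0,0,0,0],[0,0,0,0]]]}}

```text
t: 14.68
eef_pos: [0.5302, 0.348, 0.1974]
ee_rot: [3.141, 0.001, 0.069]
force: [0.6, -0.5, -0.7]
width: 0.0007
gripper_force: 0.0
```

```bash
python3 st.py; python3 - <<'E'
from h import *
a=eyes.grab_frame("top")[140:300,270:395]; b=eyes.grab_frame("scene")[90:240,120:260]
a=cv2.resize(a,(469,600),interpolation=cv2.INTER_CUBIC); b=cv2.resize(b,(330,354),interpolation=cv2.INTER_CUBIC)
c=np.zeros((600,800,3),np.uint8); c[:,:469]=a; c[:354,470:800]=b
cv2.imwrite("pics/s5.png",c[:,:,::-1])
E
```

```text
14.68 oven pos mm [[-343.2  128.8  197.4]] rpy [3.1411e+00 6.0000e-04 6.8900e-02] w 0.0007 F oven [ 0.6  0.5 -0.7]
```

View pics/s5.png

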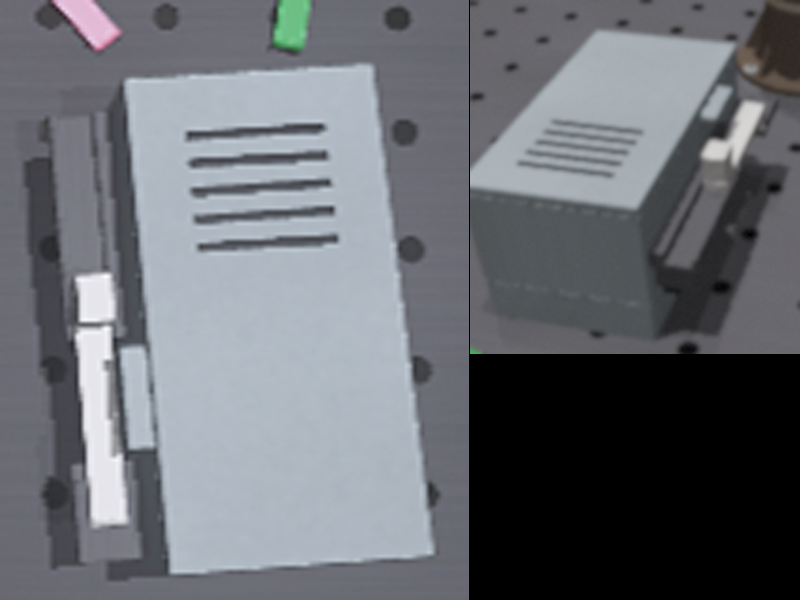

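```bash
python3 - <<'E'
from h import *
o=[.4259,-.0034,-1.5002]
px=lambda L:(np.array(L,float)+.5)/3.75-.5+[270,140]
f=lambda L,z:w_oven(ray("top",px(L),z),o).round(4).tolist()
print("lug",f([(75,275),(112,272)],.144),"nose",f([(92,527),(128,524)],.112))
print("lip",f([(120,347),(132,449)],.158)) 
E
```

```text
lug [[-0.0436, 0.0887, 0.144], [-0.0168, 0.0891, 0.144]] nose [[-0.0428, -0.0903, 0.112], [-0.0167, -0.09, 0.112]]
lip [[-0.0179, 0.0347, 0.158], [-0.0159, -0.0359, 0.158]]
```

The bar is centred to within about 1 mm, straight and at the right depth. The hatch lip sits 17 mm out from the front, which means the hatch is shut. Handing in.

```bash
python3 -c "
from station import ticket; print(ticket.job_done())"
```

```text
the job is handed in; nothing more can be done
None
```

I pushed the hatch fully shut, slid the bar across it so it lies in both brackets, centred to within about 1 mm by the last picture, and handed the job in; no verdict was returned.

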